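Unclamp the comparison tray and hold it up level

ROBOT

A 7-joint arm with a two-finger parallel gripper is mounted at the origin on a cart in front of the work surface, level with it; the furniture and walls round the work are solid. World frame = base frame: x ahead of the robot, y to its left, z up, the work surface at z = 0. Lengths are in mm, angles in rad, forces in N, time in s.
With the tool pointing down it reaches from about 400 to 875 mm from the base axis. Payload 19.3 kg.
Tool frame: the origin (TCP) lies between the finger pads; the fingertips stand 22 mm ahead of it and the grasp point (between the pads) lies 3 mm ahead of it; z points along the fingers, y is the line along which they close (so a half turn about z gives the same grasp; the last joint's range is limited). The gripper opens to 85 mm and grips with 20 to 120 N. Pads are 22 mm wide; open, the fingers measure 114 mm over their backs; the gripper's body (76 mm by 85 mm) begins 54 mm behind the grasp point. The pads swing forward as they close: fully open they stand 13 mm farther back than shut.
Start: joints at [-1.315, 0.521, -0.036, 1.599, 0.021, 1.021, -0.113], TCP at [200.06, 592.107, 253.291] pointing down, gripper open.
Joint ranges: [-2.91, 2.91], [-0.3, 2.13], [-1.5, 1.42], [0.17, 2.43], [-1.26, 4.41], [0.16, 1.93], [-2.52, 2.52]. Speed limits (rad/s): [1.89, 1.89, 2.39, 2.39, 3.01, 3.01, 3.01].

INTERFACE

Orientations are given as a 3x3 rotation matrix whose columns are the frame's x, y, z axes.
In Python, from bench import manip gives the robot as it stands. The module is installed in compiled form; this text tells all that it offers.
- The arm moves only by the shell command python3 -m pendant 'ROWS' [FORCE]. ROWS is JSON, a list of rows, each a list of 3 entries, a list of its own where there are three numbers: the shift along the tool's x, y, z in units of 0.2 m (1.0 is 0.2 m), then the turn, a rotation vector about the tool's x, y, z in units of 60 degrees (1.0 is 60 degrees), then the opening, from 0 (shut) to 1 (fully open). In form: [[[x, y, z], [ax, ay, az], hand], ...]. A call has 1 to 12 rows; each row shifts and turns the commanded pose from where the row before left it, along the tool's axes as they then stand; what a row does not reach is not made up. A row lasts 1/10 s, in which the tool goes at most 50 mm and 8.59 degrees, less where a joint would pass 70% of its speed; a pose out of reach is approached as far as the arm can. A call with a number of a shift or a turn outside -1 to 1 is refused whole. A call with a gripper value outside its range is refused whole. The fingers move at their own pace and stop on an object; FORCE is the grip in N (left out, the last holds). Time passes only in rows, so rows that do not move let the fingers close. It gives the time, the measured TCP pose, the force, the opening and the grip force at its end, in the units of the state.
- manip.sense(): the state, without advancing time (a new reading comes with each control period).
- manip.get_image(name): name is "scene" or "top"; returns a dict with "frame" (400x640x3 uint8, blue, green, red), "depth" (400x640 float32, mm along the optical axis (not along the pixel's ray), 0 where there is no reading), "fx", "fy", "cx", "cy" (pixels), "R" (3x3) and "t" (3): a world point X has camera coordinates R X + t. Camera axes: x right, y down, z forward; pixel columns grow to the right and rows downward; lengths in mm; the calibration is good to about 2 mm. A picture is of the moment at which its call begins.
- manip.finish_job(): hands the job in; it is judged then, once.
The state is a dict: "time_s": time; "joints": joint angles; "dq": joint speeds; "joint_torque": joint torques, N m; "eef_pos": TCP position; "tcp_rot": TCP orientation; "force": force on the tool from outside, world axes, zero at the start; "torque": the same for the moment, N m; "width": opening from 0.0 (shut) to 1.0 (fully open); "grip_force": force on a finger pad.
Only numpy, scipy, OpenCV 4.12 (cv2) and the standard library are available. Lean on these libraries where they do the work, as an engineer would, in place of code of your own. Each camera call takes 0.05 s, during which the arm holds its last target. There are 200 camera calls.

TASK

Turn the black clamp knob of the desk-top post holder anticlockwise (seen from above) all the way to its stop, to free the comparison tray standing in it. Then lift the tray straight up by its upright steel handle, always level so that both stone jars stay standing on it, until the foot of its post is about 8 cm above the top of the holder, and finish while holding it there, steady and level. Leave the loupe and the tweezers where they lie.

Things in the scene. Friction and masses are not known exactly. Their poses are not given: they have to be found in the camera images.
- holder: Fixed post holder: dark foot plate 185 x 76 x 10 mm; aluminium column 44 x 44 mm, top 50 mm above the desk, with a square 18 mm hole 40 mm deep; on its -x side (towards the robot) a 40 mm wide guide block, 67 mm high, 30 to 138 mm from the post axis, with a flat steel clamp bolt and the clamp knob. Origin on the desk under the post axis; z up, -x points from post to knob.
- holder_mouth (a point): Centre of the square hole's mouth at the top of the holder's column, 50 mm above the desk. Axes as the holder's. (Note: to the right of the desk stands an office chair whose back reaches 0.2 to 0.25 m above the desk top, about 0.5 m right of the robot: rise above it before swinging in to the desk.)
- clamp_knob (a joint): Knob angle, rad, grows anticlockwise from above, 0 to 1.57. Near 0 (start) the bolt lies over the post's collar and blocks lifting, knob bar crosswise (along holder y). Turning draws the bolt back 10.5 mm per rad; collar free above about 1.1; the stop at 1.57 is fully open, bar lengthwise (along holder x). Stays where left; resists with about 0.06 N m.
- knob_grip (a point): On the knob's vertical axis, 105 mm from the post axis, 93 mm above the desk, in the knob's black upright bar: 12 mm thick (this point's x axis: pinch across it), 46 mm long (y axis), from 74 to 107 mm above the desk. The point turns with the knob. Below the bar is a hub 26 mm wide, from 67 to 75 mm above the desk.
- stand: Loose comparison tray, 0.26 to 0.42 kg plus jars: 16 mm square steel post, flat collar 48 x 34 mm (underside 40 mm above the origin, on the holder's top), dark wooden tray 62 x 164 mm (long along y; floor 68, rim 75 mm above the origin), upright handle in the middle. Origin at the post's lower end on its axis, 10 mm above the desk at the start; z up; axes as the holder's within 7 degrees.
- handle (a point): In the tray's steel handle, 104 mm above the tray's origin (114 mm above the desk at the start), on the post axis. The handle is an upright flat bar 14 mm thick (this point's x axis: pinch across it), 34 mm long (y axis), from 74 to 126 mm above the tray's origin. A jar stands about 52 mm to each side along y, its top 111 mm above the tray's origin.
- foot (a point): Centre of the foot of the tray's post, 2 mm above the tray's origin; 38 mm below the holder's top when seated.
- stone_jar_1_mid (a point): Centre (21.5 mm above its underside) of a small glass stone jar with black cap, 39 mm in diameter, 43 mm high, loose, about 45 g, standing on one end of the tray; z along its axis.
- stone_jar_2_mid (a point): Centre of the other stone jar of the same size, standing on the other end of the tray.
- loupe_mid (a point): Centre of the folded loupe, 27 x 44 x 14 mm, lying on the desk beside the holder; to be left alone.
- tweezers_mid (a point): Centre of the steel tweezers, 162 mm long, 10 mm high, lying on the desk beside the holder; to be left alone.
Not all that is in view belongs to the job. Leave any turquoise or yellow look-alike of the part that bears stone_jar_2_mid alone.

How it is judged (in metres and radians):
On the way, in this order (a step that is already met when the one before it is completed fails the run):
1. the clamp knob is turned open while the tray still sits in its holder (value of joint clamp_knob above 1.3 rad and z of foot in the frame of holder below 0.03 m), for 0.2 s.
2. the post is clear above the holder and the tray level (z of foot in the frame of holder above 0.085 m and angle between stand's own z axis and vertical below 0.1 rad), for 0.2 s.
At the end, for the whole second after the job is handed in: Held by the fingers (over 1 N), off the holder, post foot 35 to 125 mm above its top and within 60 mm sideways of the hole; tray level to 0.10 rad and still (20 mm/s, 0.15 rad/s); both jars upright (0.15 rad) on the tray floor; knob over 1.3 rad (all of step 2 and value of joint clamp_knob above 1.3 rad and z of foot in the frame of holder below 0.175 m and horizontal distance between foot and holder_mouth below 0.06 m and linear speed of stand below 0.02 m/s and angular speed of stand below 0.15 rad/s and contact force between the fingers and stand above 1 N and contact force between stand and holder below 0.1 N and angle between each of stone_jar_1_mid, stone_jar_2_mid's own z axis and vertical below 0.15 rad and z of stone_jar_1_mid in the frame of stand between 0.08 and 0.1 m and horizontal distance between each of stone_jar_1_mid, stone_jar_2_mid and stand below 0.075 m and z of stone_jar_2_mid in the frame of stand between 0.08 and 0.1 m); the arm keeps its last pose, push and grip.
It fails at once if the tray is tipped by more than 0.25 rad (angle between stand's own z axis and vertical above 0.25 rad).
It fails at once if a jar is tipped over (angle between any of stone_jar_1_mid, stone_jar_2_mid's own z axis and vertical above 0.4 rad).
It fails at once if the loupe or the tweezers are shifted by more than 30 mm (distance of any of loupe_mid, tweezers_mid from where it was at the start of the episode above 0.03 m).
It also fails if it takes over 50 s, if anything falls off the work surface, if the arm or the gripper's body presses on something with over 40 N, if the wrist force passes 120 N, or if a joint passes its speed limit or range.

## Working session

There is one attempt and no reset: what is moved stays moved. The work goes in short steps, Python scripts to look and compute and a shell command to move; the robot and the scene stay as the last step left them, time stands still between calls to the robot, and variables do not carry over. Pictures are saved under pics/ and viewed, at most 10 in all, crops included, and the job is handed in when it is done.

```bash
mkdir -p pics; python3 - <<'E'
from bench import manip
import cv2,numpy as np
s=manip.sense();print({k:np.round(v,3).tolist() for k,v in s.items()})
for n in("scene","top"):
    im=manip.get_image(n);np.savez(n+"0.npz",**im);cv2.imwrite(f"pics/{n}0.png",im["frame"])
    C=-np.array(im["R"]).T@np.array(im["t"]);print(n,C.round(),np.round(im["R"],2).tolist(),im["fx"])
E
```

```text
{'time_s': 0.0, 'joints': [-1.315, 0.522, -0.036, 1.6, 0.021, 1.021, -0.113], 'dq': [-0.001, -0.001, -0.0, -0.001, -0.0, 0.002, 0.0], 'joint_torque': [0.001, -92.711, 1.98, -36.993, 0.018, 0.008, -0.0], 'eef_pos': [199.98, 591.817, 252.723], 'tcp_rot': [[-0.947, 0.32, -0.0], [0.32, 0.947, -0.001], [-0.0, -0.001, -1.0]], 'force': [0.03, 0.052, -0.055], 'torque': [0.011, 0.016, -0.056], 'grip_force': 0.0, 'width': 1.001}
scene [-81. 580. 473.] [[-0.54, -0.84, -0.02], [-0.35, 0.25, -0.9], [0.76, -0.48, -0.43]] 370.5425954854309
top [478. 153. 933.] [[0.01, -1.0, 0.01], [-0.99, -0.01, -0.1], [0.1, -0.01, -0.99]] 413.4554598183211
```

View pics/scene0.png

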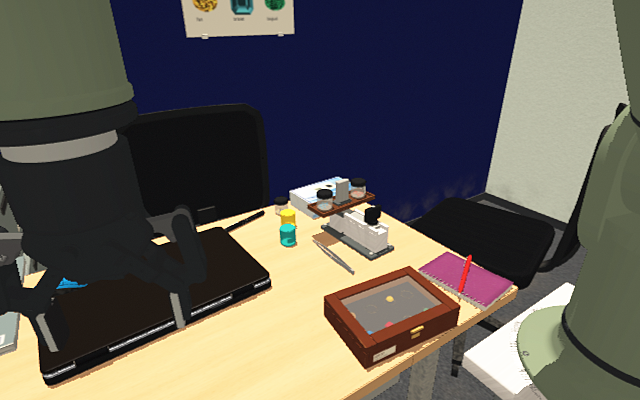

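View pics/top0.png

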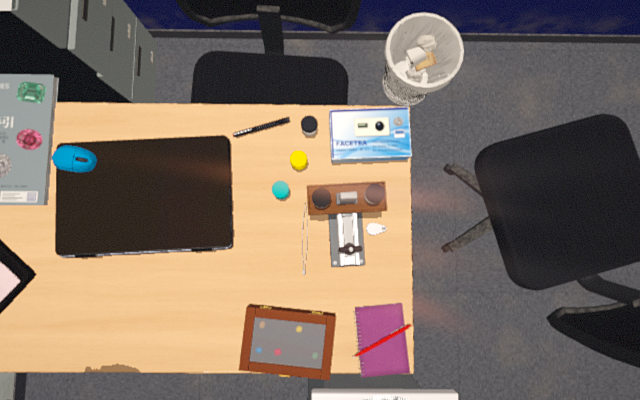

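The top view shows the tray at about (347,198), the knob at (349,249), the loupe at (375,229) and the tweezers at (305,240). The bar of the knob is crosswise. I'll measure these with depth next.

```bash
cat > h.py <<'E'
import numpy as np,cv2
def cloud(im):
    d=im["depth"];v,u=np.indices(d.shape)
    P=np.stack([(u-im["cx"])/im["fx"]*d,(v-im["cy"])/im["fy"]*d,d],-1)
    return (P-np.array(im["t"]))@np.array(im["R"])
def rect(W,m):
    c,s,a=cv2.minAreaRect(W[m][:,:2].astype(np.float32));return np.round(c,1),np.round(s,1),round(a,1),int(m.sum())
def ray(im,u,v,z):
    R=np.array(im["R"]);C=-R.T@np.array(im["t"]);d=R.T@[(u-im["cx"])/im["fx"],(v-im["cy"])/im["fy"],1];return C+d*(z-C[2])/d[2]
E
python3 - <<'E'
from h import *
im=dict(np.load("top0.npz"));W=cloud(im);f=im["frame"]
v,u=np.indices(W.shape[:2])
def box(a,b,c,d):return (u>=a)&(u<b)&(v>=c)&(v<d)
z=W[...,2]
print("desk z",np.median(z[box(255,270,200,230)]))
for n,m in dict(knob=box(330,370,235,262)&(z>88),block=box(325,370,212,262)&(z>58)&(z<80),plate=box(322,372,205,272)&(z>5)&(z<16),
  handle=box(330,368,185,212)&(z>118),tray=box(300,395,175,220)&(z>70)&(z<100),jar1=box(305,333,180,212)&(z>105),jar2=box(363,390,180,212)&(z>105)).items():
    print(n,rect(W,m),np.percentile(z[m],[5,50,95]).round(1), np.median(W[m],0).round(1))
cv2.imwrite("pics/crop.png",cv2.resize(f[170:280,295:400],None,fx=5,fy=5,interpolation=cv2.INTER_CUBIC))
print(np.round(z[196:252:4,348]).tolist())
s=dict(np.load("scene0.npz"));cv2.imwrite("pics/crops.png",cv2.resize(s["frame"][165:275,270:410],None,fx=5,fy=5,interpolation=cv2.INTER_CUBIC))
E
```

```text
desk z 0.09380881351037344
knob (array([465.3, 107.2]), array([93.1, 16. ]), 84.2, 142) [102.5 106.4 109.4] [463.   84.9 106.4]
block (array([484.9,  90.5]), array([102.5,  51.1]), 4.1, 742) [61.2 65.7 74.4] [494.4  85.4  65.7]
plate (array([475.1,  78.4]), array([130.7, 101.5]), 3.3, 791) [ 7.   9.8 13.3] [483.1 105.6   9.8]
handle (array([545.3, 114.5]), array([ 53.2, 145.5]), 40.4, 160) [119.9 134.9 137.9] [567.1  89.  134.9]
tray (array([567. ,  89.9]), array([ 62.3, 163.6]), 3.6, 1611) [75.8 78.8 86.5] [558.9  92.4  78.8]
jar1 (array([530.8, 142. ]), array([105.1,  36. ]), 1.8, 300) [116.8 120.8 123.3] [563.  143.1 120.8]
jar2 (array([526.9,  81.8]), array([ 36.5, 169.1]), 45.7, 307) [115.9 120.7 123.1] [571.9  37.7 120.7]
[134.0, 92.0, 79.0, 80.0, 84.0, 64.0, 66.0, 65.0, 65.0, 67.0, 65.0, 67.0, 74.0, 104.0]
```

View pics/crop.png

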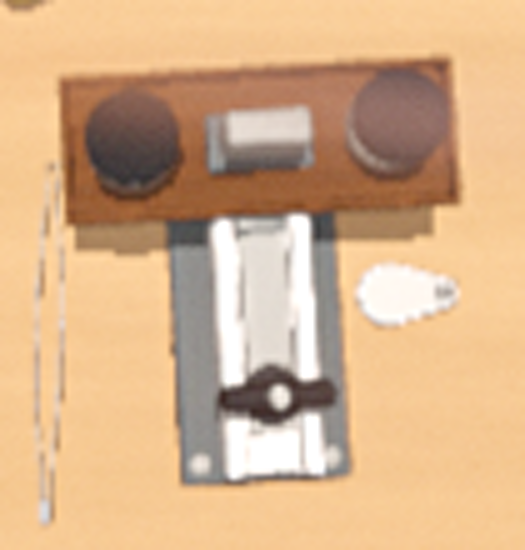

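View pics/crops.png

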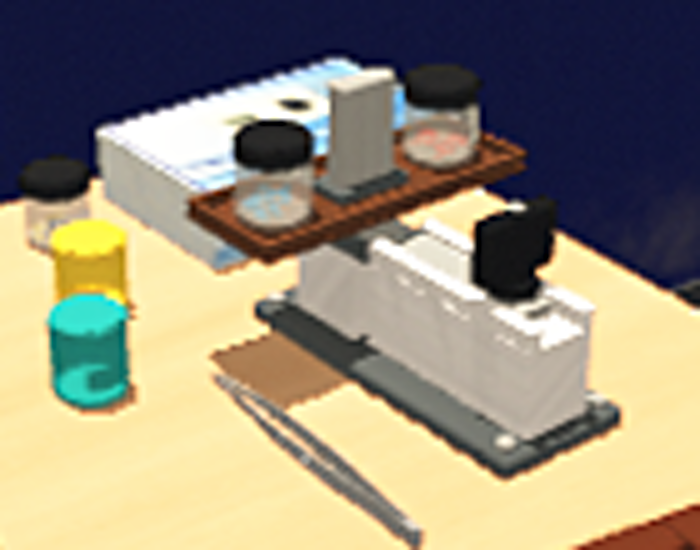

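```bash
python3 -m pendant '[[[-0.12,-0.115,0],[0,0,0],1],[[-0.12,-0.115,0],[0,0,0],1],[[-0.12,-0.115,0],[0,0,0],1],[[-0.12,-0.115,0],[0,0,0],1],[[-0.12,-0.115,0],[0,0,0],1],[[-0.12,-0.115,0],[0,0,0],1],[[-0.12,-0.115,0],[0,0,0],1],[[-0.12,-0.115,0],[0,0,0],1],[[-0.12,-0.115,0],[0,0,0],1],[[-0.12,-0.115,0],[0,0,0],1],[[-0.12,-0.115,0],[0,0,0],1],[[-0.12,-0.115,0],[0,0,0],1]]'
python3 -m pendant '[[[-0.12,-0.115,0],[0,0,0],0.6],[[-0.12,-0.115,0],[0,0,0],0.6],[[-0.12,-0.115,0],[0,0,0],0.6],[[-0.12,-0.115,0],[0,0,0],0.6],[[-0.12,-0.115,0],[0,0,0],0.6],[[0,0,0],[0,0,0],0.6]]'
python3 -m pendant '[[[0,0,0],[0,0,0.14],0.6],[[0,0,0],[0,0,0.14],0.6],[[0,0,0],[0,0,0.14],0.6],[[0,0,0],[0,0,0.14],0.6],[[0,0,0],[0,0,0.14],0.6],[[0,0,0],[0,0,0.14],0.6],[[0,0,0],[0,0,0.14],0.6],[[0,0,0],[0,0,0.15],0.6],[[0,0,0],[0,0,0],0.6],[[0,0,0],[0,0,0],0.6]]'
python3 - <<'E'
from h import *
im=dict(np.load("top0.npz"));W=cloud(im);f=im["frame"];z=W[...,2]
v,u=np.indices(z.shape)
B=(u>335)&(u<366)&(v>238)&(v<262)
m=B&(f.max(-1)<70)&(z>95)&(z<112)
print("knob depth",rect(W,m))
# dark mask by ray on z=107
m2=(B&(f.max(-1)<70)).astype(np.uint8);ys,xs=np.nonzero(m2)
P=np.array([ray(im,a,b,105)[:2] for a,b in zip(xs,ys)],np.float32);print("knob ray",cv2.minAreaRect(P),P.mean(0),len(P))
H=(u>333)&(u<368)&(v>183)&(v<212)&(z>132)&(z<142);P=np.array([ray(im,a,b,136)[:2] for a,b in zip(u[H],v[H])],np.float32);print("handle",cv2.minAreaRect(P),P.mean(0))
E
```

```text
time_s: 1.3
eef_pos: [384.9, 237.1, 253.3]
tcp_rot: [[-0.947, 0.32, -0.0], [0.32, 0.947, -0.0], [0.0, -0.0, -1.0]]
force: [0.2, 0.1, 0.7]
width: 1.001
grip_force: 0.0
time_s: 1.9
eef_pos: [462.7, 87.3, 253.2]
tcp_rot: [[-0.946, 0.325, 0.0], [0.325, 0.946, -0.001], [-0.001, -0.001, -1.0]]
force: [-0.1, 0.8, -0.5]
width: 0.602
grip_force: 0.0
time_s: 2.9
eef_pos: [461.3, 91.4, 253.2]
tcp_rot: [[-0.074, 0.997, -0.0], [0.997, 0.074, -0.0], [-0.0, -0.0, -1.0]]
force: [0.0, 0.2, -0.5]
width: 0.602
grip_force: 0.0
knob depth (array([459.8, 106.3]), array([2.1, 0. ]), -174.9, 2)
knob ray ((456.85638427734375, 96.85223388671875), (20.719961166381836, 2.2712972164154053), 73.73869323730469) [456.4051   95.11232] 7
handle ((566.556396484375, 89.91173553466797), (13.663117408752441, 33.086143493652344), 0.42102861404418945) [566.59125  90.04009]
```

```bash
python3 - <<'E'
from h import *
im=dict(np.load("top0.npz"));W=cloud(im);f=im["frame"];z=W[...,2]
v,u=np.indices(z.shape)
m=(u>330)&(u<368)&(v>238)&(v<258)&(z>98)&(z<112)
P=np.array([ray(im,a,b,107)[:2] for a,b in zip(u[m],v[m])],np.float32)
print(cv2.minAreaRect(P),P.mean(0),len(P),f[m].max(-1).tolist()[:10])
l=cv2.fitLine(P,cv2.DIST_L2,0,.01,.01).ravel();print(np.degrees(np.arctan2(-l[0]*np.sign(l[1]),abs(l[1]))))
E
```

```text
((462.9955139160156, 83.76368713378906), (11.823909759521484, 45.69744110107422), 0.3403395116329193) [462.43326  84.02596] 134 [254, 244, 200, 130, 125, 255, 248, 212, 104, 83]
3.5080373
```

```bash
python3 -m pendant '[[[-0.037,0.002,0.1],[0,0,0.012],0.6],[[0,0,0.12],[0,0,0],0.6],[[0,0,0.12],[0,0,0],0.6],[[0,0,0.12],[0,0,0],0.6],[[0,0,0.1],[0,0,0],0.6],[[0,0,0.08],[0,0,0],0.6],[[0,0,0.06],[0,0,0],0.6],[[0,0,0.04],[0,0,0],0.6],[[0,0,0.03],[0,0,0],0.6],[[0,0,0],[0,0,0],0.6],[[0,0,0],[0,0,0],0.6]]'
python3 - <<'E'
from bench import manip
import cv2
for n in("scene","top"):
    im=manip.get_image(n);f=im["frame"]
    cv2.imwrite(f"pics/{n}1.png",cv2.resize(f[150:290,250:450],None,fx=3.5,fy=3.5))
E
```

```text
time_s: 4.0
eef_pos: [462.5, 83.7, 99.7]
tcp_rot: [[-0.056, 0.998, 0.0], [0.998, 0.056, 0.0], [0.0, 0.0, -1.0]]
force: [0.1, -0.0, 0.1]
width: 0.602
grip_force: 0.0
```

View pics/scene1.png

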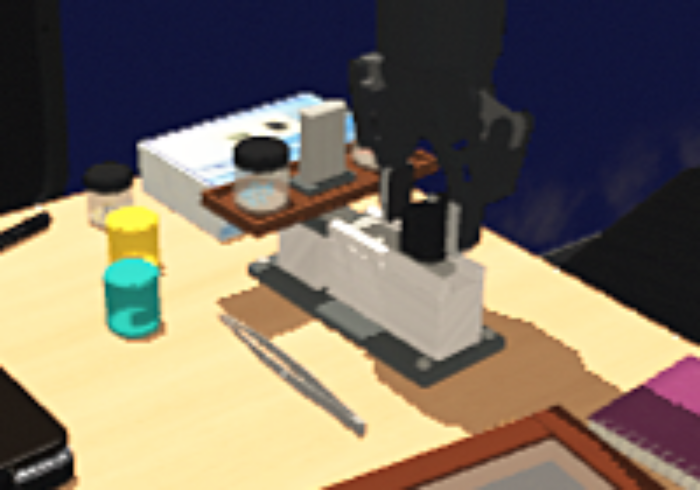

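The fingers straddle the knob's bar at about (425,228), one on each side, and are clear of the tray. I'll close them next.

```bash
python3 -m pendant '[[[0,0,0],[0,0,0],0],[[0,0,0],[0,0,0],0],[[0,0,0],[0,0,0],0],[[0,0,0],[0,0,0],0],[[0,0,0],[0,0,0],0],[[0,0,0],[0,0,0],0],[[0,0,0],[0,0,0],0],[[0,0,0],[0,0,0],0]]' 40
```

```text
time_s: 4.9
eef_pos: [461.6, 83.8, 99.6]
tcp_rot: [[-0.056, 0.998, -0.001], [0.998, 0.056, 0.0], [0.0, -0.001, -1.0]]
force: [-8.1, -0.3, 14.0]
width: 0.129
grip_force: 40.8
```

```bash
python3 -m pendant '[[[0,-0.004,-0.01],[0,0,0],0],[[0,0,0],[0,0,0],0],[[0,0,0],[0,0,0],0]]' 40
```

```text
time_s: 5.2
eef_pos: [461.3, 83.7, 100.4]
tcp_rot: [[-0.057, 0.998, -0.001], [0.998, 0.057, -0.001], [-0.001, -0.001, -1.0]]
force: [6.9, 1.6, -30.1]
width: 0.135
grip_force: 43.3
```

```bash
python3 -m pendant '[[[0,-0.002,0.007],[0,0,0],0],[[0,0,0],[0,0,-0.05],0],[[0,0,0],[0,0,-0.1],0],[[0,0,0],[0,0,-0.1],0],[[0,0,0],[0,0,-0.1],0],[[0,0,0],[0,0,-0.1],0],[[0,0,0],[0,0,-0.1],0],[[0,0,0],[0,0,-0.1],0],[[0,0,0],[0,0,-0.1],0],[[0,0,0],[0,0,-0.1],0],[[0,0,0],[0,0,-0.1],0],[[0,0,0],[0,0,-0.05],0]]' 40
python3 -c "
from bench import manip
s=manip.sense();print(s['torque'],s['joints'])"
```

```text
time_s: 6.4
eef_pos: [461.1, 83.5, 100.2]
tcp_rot: [[-0.894, 0.447, -0.0], [0.447, 0.894, -0.0], [0.0, -0.0, -1.0]]
force: [-2.1, -0.7, 3.9]
width: 0.13
grip_force: 48.3
[-0.07501981  0.47005226 -0.01739363] [-0.3014595   0.52909973 -0.00558301  2.12380902  0.00605514  0.48873833
  0.79559629]
```

```bash
python3 -m pendant '[[[0,0,0],[0,0,-0.1],0],[[0,0,0],[0,0,-0.1],0],[[0,0,0],[0,0,-0.1],0],[[0,0,0],[0,0,-0.1],0],[[0,0,0],[0,0,-0.06],0],[[0,0,0],[0,0,-0.04],0],[[0,0,0],[0,0,0],0],[[0,0,0],[0,0,0],0]]' 40
python3 -c "
from bench import manip
s=manip.sense();print(s['torque'])"
```

```text
time_s: 7.2
eef_pos: [461.1, 83.3, 100.1]
tcp_rot: [[-0.998, -0.056, -0.0], [-0.056, 0.998, -0.0], [0.0, -0.0, -1.0]]
force: [-1.9, -0.9, 6.0]
width: 0.132
grip_force: 48.5
[-0.38166552  0.3639852   0.03902768]
```

```bash
python3 -m pendant '[[[0,0,0],[0,0,-0.02],0],[[0,0,0],[0,0,-0.02],0],[[0,0,0],[0,0,0],0],[[0,0,0],[0,0,0],0]]' 40
python3 -c "
from bench import manip
s=manip.sense();print(s['torque'])"
python3 -m pendant '[[[0,0,0],[0,0,0],0.6],[[0,0,0],[0,0,0],0.6],[[0,0,0],[0,0,0],0.6],[[0,0,0],[0,0,0],0.6],[[0,0,-0.05],[0,0,0],0.6],[[0,0,-0.1],[0,0,0],0.6],[[0,0,-0.15],[0,0,0],0.6],[[0,0,-0.15],[0,0,0],0.6],[[0,0,-0.15],[0,0,0],0.6],[[-0.2,0,0],[0,0,0],0.6],[[-0.2,0,0],[0,0,0],0.6],[[0,0,0],[0,0,0],0.6]]'
python3 - <<'E'
from bench import manip
import cv2,numpy as np
for n in("scene","top"):
    im=manip.get_image(n);f=im["frame"];np.savez(n+"2.npz",**im)
    cv2.imwrite(f"pics/{n}2.png",cv2.resize(f[150:290,250:450],None,fx=3.5,fy=3.5))
E
```

```text
time_s: 7.6
eef_pos: [461.1, 83.3, 100.2]
tcp_rot: [[-0.995, -0.096, -0.0], [-0.096, 0.995, -0.0], [0.0, -0.0, -1.0]]
force: [-2.3, -1.3, 4.4]
width: 0.133
grip_force: 50.4
[-0.27045354  0.43011581 -0.85653831]
time_s: 8.8
eef_pos: [544.2, 91.8, 220.7]
tcp_rot: [[-0.995, -0.097, 0.003], [-0.097, 0.995, 0.001], [-0.003, 0.001, -1.0]]
force: [-1.9, 0.4, -0.2]
width: 0.595
grip_force: 0.0
```

View pics/scene2.png

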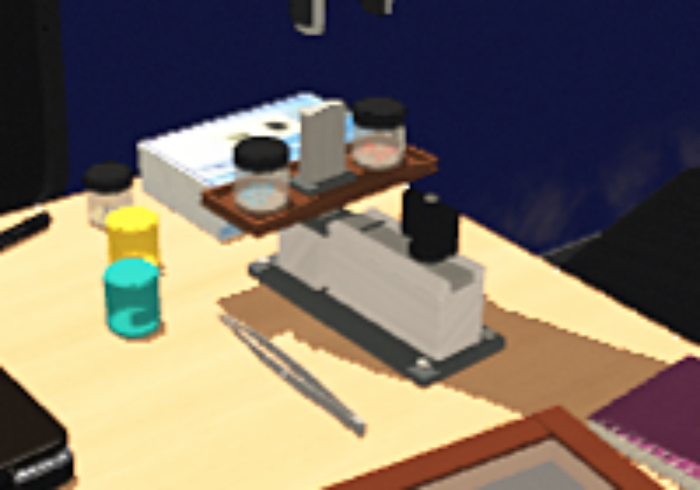

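The knob at (430,225) now lies lengthwise, and the tray and jars are standing undisturbed. I'll rotate back for the handle.

```bash
python3 -m pendant '[[[0,0,0],[0,0,0.14],0.6],[[0,0,0],[0,0,0.14],0.6],[[0,0,0],[0,0,0.14],0.6],[[0,0,0],[0,0,0.14],0.6],[[0,0,0],[0,0,0.14],0.6],[[0,0,0],[0,0,0.14],0.6],[[0,0,0],[0,0,0.14],0.6],[[0,0,0],[0,0,0.14],0.6],[[0,0,0],[0,0,0.14],0.6],[[0,0,0],[0,0,0.14],0.6],[[0,0,0],[0,0,0.13],0.6],[[0,0,0],[0,0,0],0.6]]'
python3 - <<'E'
from h import *
from bench import manip
im=dict(np.load("top2.npz"));W=cloud(im);z=W[...,2];v,u=np.indices(z.shape)
T=(u>300)&(u<395)&(v>175)&(v<222)&(z>72)&(z<86);print("tray",rect(W,T))
s=manip.sense();R=np.array(s["tcp_rot"]);p=np.array(s["eef_pos"])
d=R.T@(np.array([566.3,90,115.5])-p);print(p,R.round(3).tolist(),d/200)
E
```

```text
time_s: 10.1
eef_pos: [539.8, 91.7, 220.3]
tcp_rot: [[-0.064, 0.998, -0.0], [0.998, 0.064, 0.0], [0.0, -0.0, -1.0]]
force: [0.5, -0.0, -0.3]
width: 0.6
grip_force: 0.0
tray (array([562.2, 157.1]), array([61. , 28.9]), 4.6, 167)
[539.83438195  91.65367892 220.25934417] [[-0.064, 0.998, -0.0], [0.998, 0.064, 0.0], [0.0, -0.0, -1.0]] [-0.01693204  0.1317451   0.52373527]
```

```bash
python3 -m pendant '[[[-0.017,0.132,0],[0,0,0],0.6],[[0,0,0],[0,0,0],0.6],[[0,0,0.1],[0,0,0],0.6],[[0,0,0.12],[0,0,0],0.6],[[0,0,0.1],[0,0,0],0.6],[[0,0,0.08],[0,0,0],0.6],[[0,0,0.06],[0,0,0],0.6],[[0,0,0.04],[0,0,0],0.6],[[0,0,0.02],[0,0,0],0.6],[[0,0,0],[0,0,0],0.6],[[0,0,0],[0,0,0],0.6]]'
python3 - <<'E'
from bench import manip
import cv2,numpy as np
im=manip.get_image("scene");f=im["frame"]
cv2.imwrite(f"pics/scene3.png",cv2.resize(f[150:290,250:450],None,fx=3.5,fy=3.5))
E
```

```text
time_s: 11.2
eef_pos: [567.6, 89.9, 116.4]
tcp_rot: [[-0.067, 0.998, 0.001], [0.998, 0.067, 0.0], [0.0, 0.001, -1.0]]
force: [0.0, -0.1, -0.3]
width: 0.602
grip_force: 0.0
```

View pics/scene3.png

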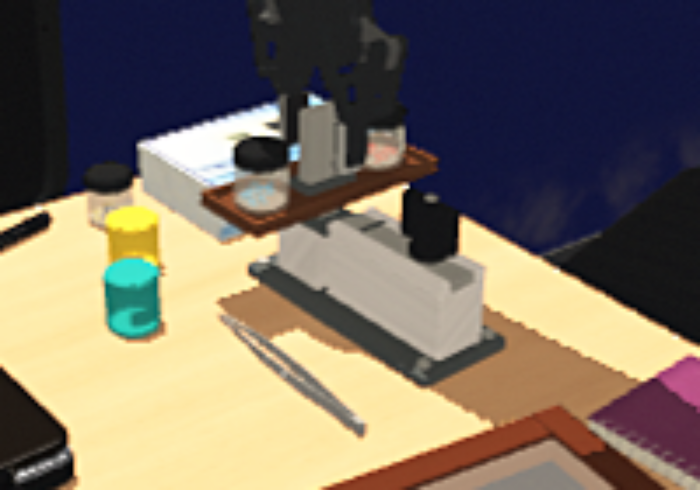

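The fingers straddle the handle at (320,140), clear of the jars. I'll nudge about 1 mm in -x and close.

```bash
python3 -m pendant '[[[0,-0.006,0],[0,0,0],0.6],[[0,0,0],[0,0,0],0.4],[[0,0,0],[0,0,0],0.3],[[0,0,0],[0,0,0],0.2],[[0,0,0],[0,0,0],0],[[0,0,0],[0,0,0],0],[[0,0,0],[0,0,0],0],[[0,0,0],[0,0,0],0],[[0,0,0],[0,0,0],0]]' 60
```

```text
time_s: 12.15
eef_pos: [566.3, 89.8, 116.1]
tcp_rot: [[-0.067, 0.998, 0.0], [0.998, 0.067, 0.0], [0.0, 0.0, -1.0]]
force: [-0.1, 0.5, 5.8]
width: 0.157
grip_force: 59.4
```

Gripped at 13 mm, with little side force. I'll lift a little first, slowly.

```bash
python3 -m pendant '[[[0,0,-0.005],[0,0,0],0],[[0,0,-0.01],[0,0,0],0],[[0,0,-0.015],[0,0,0],0],[[0,0,-0.02],[0,0,0],0],[[0,0,-0.02],[0,0,0],0],[[0,0,-0.02],[0,0,0],0],[[0,0,-0.015],[0,0,0],0],[[0,0,-0.01],[0,0,0],0],[[0,0,0],[0,0,0],0],[[0,0,0],[0,0,0],0]]' 60
```

```text
time_s: 13.15
eef_pos: [566.1, 89.8, 138.9]
tcp_rot: [[-0.067, 0.998, -0.0], [0.998, 0.067, -0.0], [0.0, -0.0, -1.0]]
force: [0.0, 1.1, -3.9]
width: 0.152
grip_force: 58.5
```

```bash
python3 -m pendant '[[[0,0,-0.01],[0,0,0],0],[[0,0,-0.02],[0,0,0],0],[[0,0,-0.03],[0,0,0],0],[[0,0,-0.03],[0,0,0],0],[[0,0,-0.03],[0,0,0],0],[[0,0,-0.03],[0,0,0],0],[[0,0,-0.03],[0,0,0],0],[[0,0,-0.03],[0,0,0],0],[[0,0,-0.03],[0,0,0],0],[[0,0,-0.03],[0,0,0],0],[[0,0,-0.03],[0,0,0],0],[[0,0,-0.03],[0,0,0],0]]'
python3 -m pendant '[[[0,0,-0.03],[0,0,0],0],[[0,0,-0.03],[0,0,0],0],[[0,0,-0.03],[0,0,0],0],[[0,0,-0.02],[0,0,0],0],[[0,0,-0.015],[0,0,0],0],[[0,0,-0.01],[0,0,0],0],[[0,0,-0.005],[0,0,0],0],[[0,0,0],[0,0,0],0],[[0,0,0],[0,0,0],0],[[0,0,0],[0,0,0],0],[[0,0,0],[0,0,0],0],[[0,0,0],[0,0,0],0]]'
python3 - <<'E'
from bench import manip
import cv2,numpy as np
im=manip.get_image("scene");f=im["frame"]
cv2.imwrite(f"pics/scene4.png",cv2.resize(f[110:250,250:450],None,fx=3.5,fy=3.5))
E
```

```text
time_s: 14.35
eef_pos: [566.1, 89.8, 205.4]
tcp_rot: [[-0.067, 0.998, -0.0], [0.998, 0.067, -0.0], [-0.0, -0.0, -1.0]]
force: [-0.5, 0.6, -4.4]
width: 0.157
grip_force: 58.5
time_s: 15.55
eef_pos: [566.1, 89.7, 232.8]
tcp_rot: [[-0.067, 0.998, -0.0], [0.998, 0.067, -0.0], [-0.0, -0.0, -1.0]]
force: [0.5, -0.1, -3.6]
width: 0.156
grip_force: 58.5
```

View pics/scene4.png

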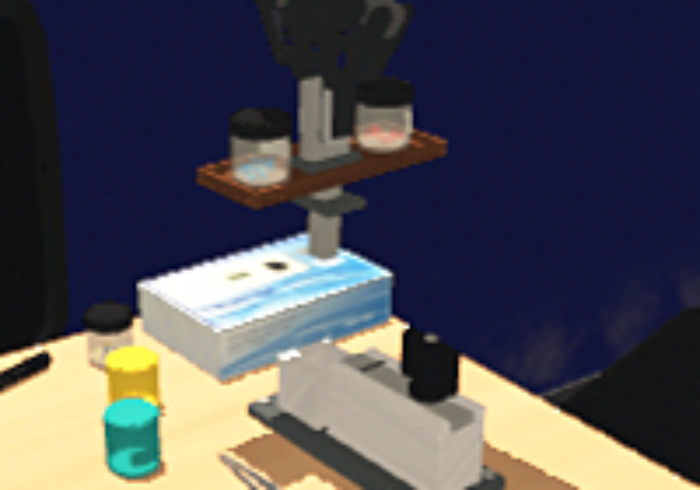

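The tray is held level: the foot of the post at (325,255) is well above the holder at (320,350), and both jars are standing. Lift is about 117 mm, which puts the foot about 79 mm above the holder.

```bash
python3 -c "
from bench import manip
print(manip.finish_job())"
```

```text
the job is handed in; nothing more can be done
None
```

The knob is turned open to its stop, and the tray is held level and steady with its post foot about 79 mm above the holder and both jars standing. I never moved near the loupe or the tweezers; the job was handed in at about 15.6 s, and no verdict was returned.

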